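# Centre the kiwi figurine on its plinth with light taps

### The arm

A 6-joint arm with a two-finger parallel gripper is mounted at the origin on the work surface. World frame = base frame: x ahead of the robot, y to its left, z up, the work surface at z = 0. Lengths are in m, angles in rad, forces in N, time in s.
With the tool pointing down it reaches from about 0.3 to 0.775 m from the base axis. Payload 14.6 kg.
Tool frame: the origin (TCP) lies at the very end of the fingers, on their centre line; the grasp point (between the pads) lies 19 mm behind it; y points along the fingers, x is the direction in which the jaws open and shut, and the axes are right-handed (so a half turn about y gives the same grasp; the last joint's range is limited). The gripper opens to 94 mm and grips with 3 to 60 N. Pads are 16 mm wide; open, the fingers measure 119 mm over their backs; the gripper's body (75 mm by 177 mm) begins 78 mm behind the grasp point.
Start: joints at [-1.396, 0.3, 1.521, -0, 1.321, -0.067], TCP at [0.132, -0.534, 0.205] pointing down, gripper open.
Joint ranges: [-3.03, 3.03], [-0.79, 2.21], [0.23, 2.52], [-1.04, 4.18], [0, 3.07], [-2.55, 2.55]. Speed limits (rad/s): [2.22, 2.22, 2.57, 3.14, 3.14, 3.14].

### API

Orientations are given as [roll, pitch, yaw] about the fixed x, y, z axes, in that order (R = Rz(yaw) Ry(pitch) Rx(roll)).
In Python, from station import * gives the robot as it stands.
- The arm moves only by the tool send_rows, never from a script. Its argument "series" is text: rows parted by semicolons, each of 7 numbers parted by spaces: the turn, a rotation vector about the tool's x, y, z in units of 5 degrees (1.0 is 5 degrees), then the shift along the tool's x, y, z in cm, then the opening, from -1 (shut) to 1 (fully open). A call has exactly 10 rows; each row is the pose to reach, as a shift and turn from the pose commanded when the call began, along the tool's axes at that moment; what a row does not reach only later rows make up. A row lasts 1/12 s, in which the tool goes at most 41.7 mm and 7.16 degrees, less where a joint would pass 70% of its speed; a pose out of reach is approached as far as the arm can. A call with a gripper value outside its range is refused whole. The fingers move at their own pace and stop on an object; "newtons" is the grip in N (left out, the last holds). Time passes only in rows, so rows that repeat a pose let the fingers close, or fill a call up. It gives the time, the measured TCP pose, the force and the opening at its end, in the units of the state.
- get_obs(): the state, without advancing time (a new reading comes with each control period).
- camera(name): name is "side" or "top"; returns the picture (384x512x3 uint8, red, green, blue); there is no depth.
- camera_info(name): a dict with "K" (3x3 intrinsics, pixels), "R" (3x3) and "t" (3): a world point X has camera coordinates R X + t. Camera axes: x right, y down, z forward; pixel columns grow to the right and rows downward; lengths in m; the calibration is good to about 2 mm. A picture is of the moment at which its call begins. camera_info takes no time and is no camera call.
- hand_in(): hands the job in, once; it reports no verdict.
The state is a dict: "time_s": time; "qpos": joint angles; "joint_vel": joint speeds; "tau": joint torques, N m; "ee_pos": TCP position; "eef_rot": TCP orientation; "force": force on the tool from outside, world axes, zero at the start; "moment": the same for the moment, N m; "grip_width": finger opening in m.
Only numpy, scipy, OpenCV 4.12 (cv2) and the standard library are available. Lean on these libraries where they do the work, as an engineer would, in place of code of your own. Each camera call takes 0.05 s, during which the arm holds its last target. There are 200 camera calls.

### The job

The little metal kiwi stands off-centre near the edge of its round timber plinth. With the fingertips, nudge it sideways with light taps until its round foot sits in the middle of the plinth, with the same ledge showing all round. Do not grip it, pick it up or tip it over, leave the pegs, hook and mallet lying where they are, and finish with the kiwi standing free.

Things in the scene. Friction and masses are not known exactly. Their poses are not given: they have to be found in the camera images.
- kiwi: the figurine: a small cast-metal kiwi bird, 58 mm tall, about 0.24 kg, on a round foot disc 44 mm in diameter that is part of it. The disc is bevelled underneath to a flat only 24 mm across, so the figurine rocks easily. Origin: centre of the underside, on the disc's axis; z up, x towards the beak. Starts upright on the plinth, 16 to 26 mm off its centre in any direction
- kiwi_rim (a point): centre of the figurine's foot disc, 9 mm above its underside. The disc's upright rim (radius 22 mm) spans 5 mm above and below this point; the bird above stays inside its outline (body 34 mm wide), so an upright fingertip at this height meets the rim first and the kiwi slides, at 1 to 2 N; pushed higher up, it tips
- plinth_top (a point): centre of the flat round top of the plinth: a fixed, squat, turned timber cylinder 100 mm in diameter and 50 mm tall, standing on the table; this point is 50 mm above the table; the plinth does not move
- mallet: bystander: rubber-headed mallet lying right of the work, head 114 mm long and 56 mm in diameter, wooden handle 240 mm towards the robot; origin under the head
- orange_peg: bystander: plastic peg lying flat on the table about 100 mm from the plinth's centre, 160 mm long, 12 mm tall; origin under the middle, x along it
- hook: bystander: steel hook lying flat on the table on the other side of the plinth, about 100 mm from its centre, 110 mm long, 8 mm tall; origin under the shank
- rockpeg0: bystander: steel rock peg lying flat to the left, 260 mm long along its x, bar 10 mm square, with a bent head at the end nearer the robot; origin under the middle
- rockpeg1: bystander: steel rock peg lying flat to the left, 260 mm long along its x, bar 10 mm square, with a bent head at the end nearer the robot; origin under the middle
- rockpeg2: bystander: steel rock peg lying flat to the left, 260 mm long along its x, bar 10 mm square, with a bent head at the end nearer the robot; origin under the middle
Not all that is in view belongs to the job. Of the things shaped like the kiwi, the metal one is meant. There is more than one size of the part that bears plinth_top; the job needs the larger.

How it is judged:
By the outcome, as a careful person would: the job done as asked, in the order asked, and still so for the second after the job is handed in, with the robot touching nothing.
It also fails if it takes over 51 s, if anything falls off the work surface, if the arm or the gripper's body presses on something with over 40 N, if the wrist force passes 120 N, or if a joint passes its speed limit or range.

## Working session

There is one attempt and no reset: what is moved stays moved. The work goes in short steps, Python scripts to look and compute and a tool call to move; the robot and the scene stay as the last step left them, time stands still between calls to the robot, and variables do not carry over. Pictures are saved under pics/ and viewed, on a budget of 10 in all, crops included, one or two more only if the job needs it, and the job is handed in when it is done.

Besides the shell and the picture viewer there is one more tool, called by a JSON object that holds its "api" and its "payload", one argument or row to a line. send_rows: Moves the arm, as the interface text tells. Its arguments: {"type":"object","properties":{"series":{"type":"string"},"newtons":{"type":"number"}},"required":["series"]}

```bash
mkdir -p pics; python3 - <<'E'
from station import *
import cv2,numpy as np
o=get_obs();print(o['time_s'],o['ee_pos'],o['eef_rot'],o['force'],o['grip_width'])
for n in('top','side'):
    cv2.imwrite(f'pics/{n}0.png',cv2.resize(camera(n)[:,:,::-1],(768,576),interpolation=cv2.INTER_CUBIC));i=camera_info(n);print(n,i['K'].round(1).tolist(),i['R'].round(4).tolist(),i['t'].round(4).tolist())
E
```

```text
0.0 [ 0.13163908 -0.5337391   0.20488653] [-1.57073974e+00  1.16320706e-03 -1.32899913e+00] [ 0.04273846  0.06219945 -0.27821007] 0.09386902196821913
top [[370.3, 0.0, 252.9], [0.0, 370.3, 192.0], [0.0, 0.0, 1.0]] [[-0.0284, -0.9995, -0.0115], [-0.9869, 0.0299, -0.1588], [0.1591, 0.0069, -0.9872]] [0.0437, 0.5733, 1.1362]
side [[434.0, 0.0, 257.4], [0.0, 434.0, 199.1], [0.0, 0.0, 1.0]] [[0.9817, -0.1895, -0.0186], [-0.1202, -0.5411, -0.8323], [0.1477, 0.8193, -0.554]] [-0.5429, 0.121, 1.1416]
```

View pics/top0.png

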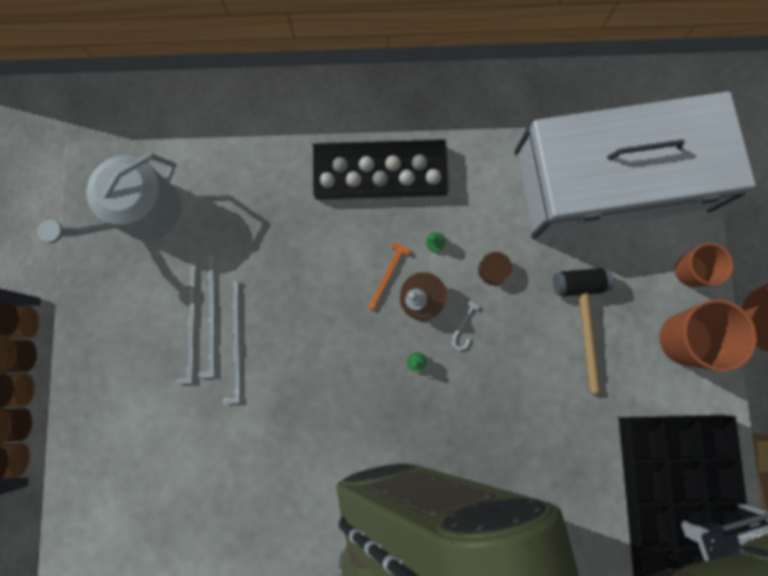

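View pics/side0.png

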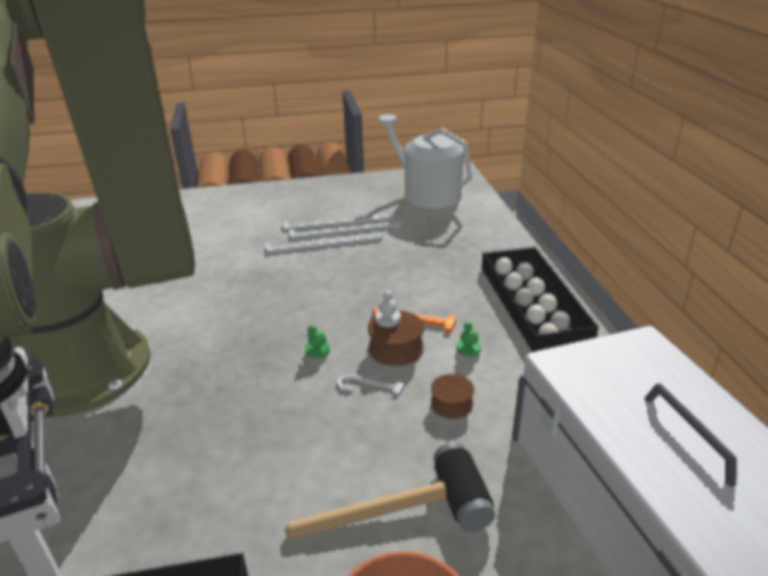

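The top view shows the plinth at about (423,296) with the kiwi at (416,298), off to the plinth's left (+y). The side view shows them at (396,335) and (388,310). I'll make an enlarged crop of both views.

```bash
cat > h.py <<'E'
from station import *
import cv2,numpy as np
C={'top':(258,172),'side':(234,184)}; W,H,S=50,66,8
def crop(fn,circ=[]):
    out=[]
    for n in('top','side'):
        u,v=C[n]; im=camera(n)[:,:,::-1]; im=np.ascontiguousarray(cv2.resize(im[v:v+H,u:u+W],None,fx=S,fy=S,interpolation=cv2.INTER_CUBIC))
        for (c,r,col) in circ:
            a=np.linspace(0,6.283,60); P=np.array([[c[0]+r*np.cos(t),c[1]+r*np.sin(t),c[2]] for t in a])
            q=(proj(n,P)-C[n]+.5)*S
            cv2.polylines(im,[q.round().astype(int).reshape(-1,1,2)],True,col,1)
        out.append(im)
    cv2.imwrite(fn,np.hstack(out))
def proj(n,P):
    i=camera_info(n);q=(np.atleast_2d(P)@np.array(i['R']).T+i['t'])@np.array(i['K']).T
    return q[:,:2]/q[:,2:]
def ray(n,px,z):  # px native -> world point on height z
    i=camera_info(n);R=np.array(i['R']);c=-R.T@i['t'];d=R.T@np.linalg.inv(i['K'])@[px[0],px[1],1]
    return c+d*(z-c[2])/d[2]
def cpx(n,p): return np.array(p)/S-.5+C[n]  # crop panel px -> native
E
python3 - <<'E'
from h import *
p=ray('top',(423/1.5-.5,296/1.5-.5),.05);k=ray('top',(416/1.5-.5,298/1.5-.5),.10);print(p,k)
print(ray('side',(396/1.5-.5,330/1.5-.5),.05))
crop('pics/c1.png')
E
```

```text
[ 0.55528797 -0.06342442  0.05      ] [ 0.54436245 -0.04558347  0.1       ]
[ 0.55556333 -0.07529726  0.05      ]
```

View pics/c1.png

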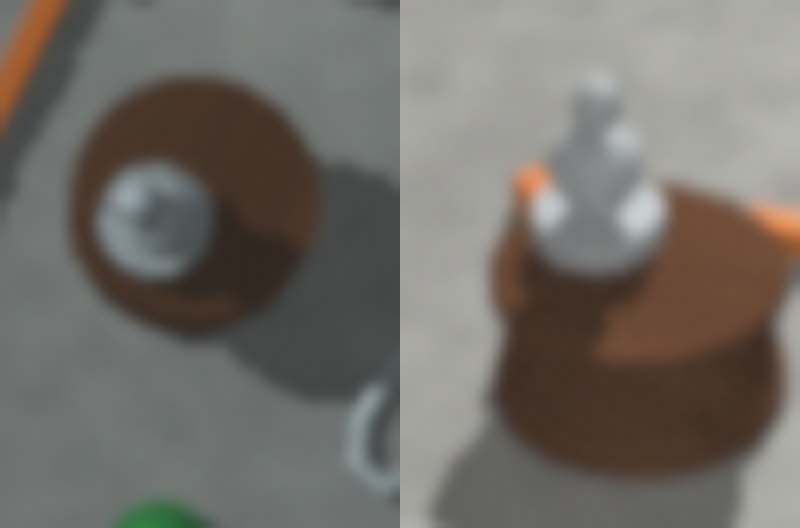

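Top panel: the plinth top is centred at about (195,200) with radius about 125. The foot disc is centred at about (155,220) with radius about 59. Side panel: the kiwi is near the plinth's left edge. I'll overlay model circles to check.

```bash
python3 - <<'E'
from h import *
p=ray('top',cpx('top',(195,200)),.05);k=ray('top',cpx('top',(155,220)),.064)
print(p,k,(k-p)*1e3)
crop('pics/c2.png',[(p,.05,(0,255,255)),(k,.022,(0,0,255)),(k-[0,0,.01],.022,(255,255,0))])
# plinth edge in side view
print(proj('side',p),proj('side',k))
E
```

```text
[ 0.55632026 -0.06465619  0.05      ] [ 0.54683691 -0.04769117  0.064     ] [-9.48335032 16.96501251 14.        ]
[[262.9697746  217.12210041]] [[258.11373538 209.60291742]]
```

View pics/c2.png

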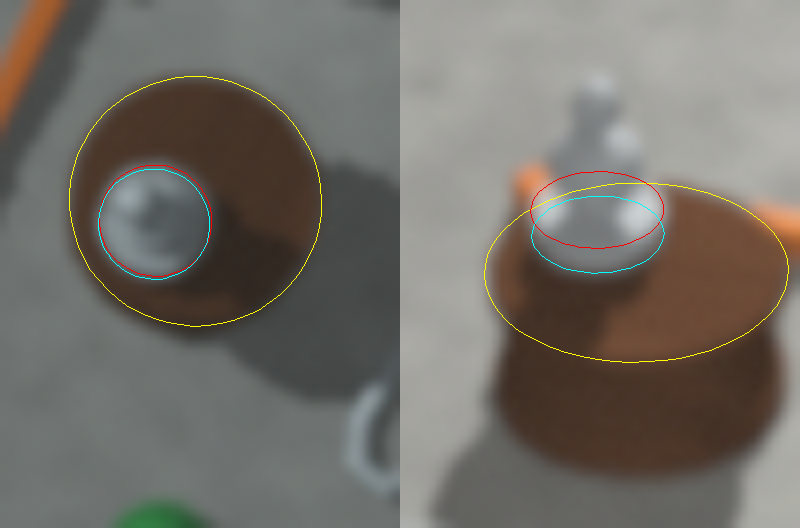

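The circles match in both views. The kiwi sits at (-9.5, +17) mm from the plinth centre, 19.4 mm off, which is within the stated range. My plan is a 30 mm finger gap used as a cradle behind the rim, at yaw about 29°, pushing along tool −z. First I'll travel there at height.

{"api": "send_rows", "payload": {
  "series": "0 -1.15 0 -2.4 0 2.8 -0.36;0 -2.3 0 -4.8 0 5.6 -0.36;0 -3.45 0 -7.2 0 8.4 -0.36;0 -4.6 0 -9.6 0 11.2 -0.36;0 -5.75 0 -12 0 14 -0.36;0 -6.9 0 -14.4 0 16.8 -0.36;0 -8.05 0 -16.8 0 19.6 -0.36;0 -9.2 0 -19.2 0 22.4 -0.36;0 -10.35 0 -21.6 0 25.2 -0.36;0 -11.5 0 -24 0 28 -0.36",
  "newtons": 5
}}

```text
time_s: 1.13
ee_pos: [0.3467, -0.2323, 0.2056]
eef_rot: [-1.571, -0.001, -0.321]
force: [1.1, -0.3, -0.2]
grip_width: 0.0319
```

```bash
cat >> h.py <<'E'
from scipy.spatial.transform import Rotation as Ro
def plan(target,yaw):
    o=get_obs();R=Ro.from_euler('xyz',o['eef_rot']);T=Ro.from_euler('xyz',[-np.pi/2,0,yaw])
    print('t',o['time_s'],'pos',np.round(o['ee_pos'],4),'rpy',np.round(np.degrees(o['eef_rot']),1),'F',np.round(o['force'],2),'w',round(o['grip_width'],4))
    print('turn',np.round(np.degrees((R.inv()*T).as_rotvec())/5,2),'shift cm',np.round(R.inv().apply(np.array(target)-o['ee_pos'])*100,2))
E
python3 -c "
from h import *
plan((.518,.004,.205),np.radians(29.2))"
```

```text
t 1.1333 pos [ 0.3467 -0.2323  0.2056] rpy [-90.   -0.  -18.4] F [ 1.05 -0.33 -0.19] w 0.0319
turn [ 0.   -9.51  0.  ] shift cm [ 8.81  0.06 27.82]
```

{"api": "send_rows", "payload": {
  "series": "0 -1 0 1 0 3.1 -0.36;0 -2 0 2 0 6.2 -0.36;0 -3 0 3 0 9.3 -0.36;0 -4 0 4 0 12.4 -0.36;0 -5 0 5 0 15.5 -0.36;0 -6 0 6 0 18.6 -0.36;0 -7 0 7 0 21.7 -0.36;0 -8 0 8 0 24.8 -0.36;0 -9.2 0 8.6 0 27 -0.36;0 -9.5 0 8.8 0 27.8 -0.36"
}}

```text
time_s: 1.97
ee_pos: [0.5194, 0.0037, 0.2051]
eef_rot: [-1.57, 0.0, 0.511]
force: [-0.3, 0.1, 0.0]
grip_width: 0.0298
```

```bash
python3 -c "
from h import *
plan((.518,.004,.057),np.radians(29.2))"
```

```text
t 1.9667 pos [0.5194 0.0037 0.2051] rpy [-90.    0.   29.3] F [-0.32  0.07  0.01] w 0.0298
turn [-0.    0.02 -0.  ] shift cm [-0.1  14.81  0.09]
```

{"api": "send_rows", "payload": {
  "series": "0 0 0 -0.1 2 0.1 -0.36;0 0 0 -0.1 4 0.1 -0.36;0 0 0 -0.1 6 0.1 -0.36;0 0 0 -0.1 8 0.1 -0.36;0 0 0 -0.1 10 0.1 -0.36;0 0 0 -0.1 12 0.1 -0.36;0 0 0 -0.1 13.5 0.1 -0.36;0 0 0 -0.1 14.4 0.1 -0.36;0 0 0 -0.1 14.8 0.1 -0.36;0 0 0 -0.1 14.8 0.1 -0.36"
}}

```text
time_s: 2.8
ee_pos: [0.5167, 0.0015, 0.0571]
eef_rot: [-1.57, 0.001, 0.503]
force: [-0.7, -0.3, 0.2]
grip_width: 0.03
```

```bash
python3 - <<'E'
from h import *
d=np.array([.488,-.873,0]);p=np.array([.5563,-.0647,.05]);k=np.array([.5468,-.0477,.064])
plan(p-.024*d+[0,0,.007],np.radians(29.2))
crop('pics/c3.png',[(p,.05,(0,255,255)),(k,.022,(0,0,255))])
E
```

```text
t 2.8 pos [0.5167 0.0015 0.0571] rpy [-90.    0.   28.8] F [-0.68 -0.3   0.24] w 0.03
turn [-0.   -0.08 -0.01] shift cm [ 0.26  0.01 -5.3 ]
```

View pics/c3.png

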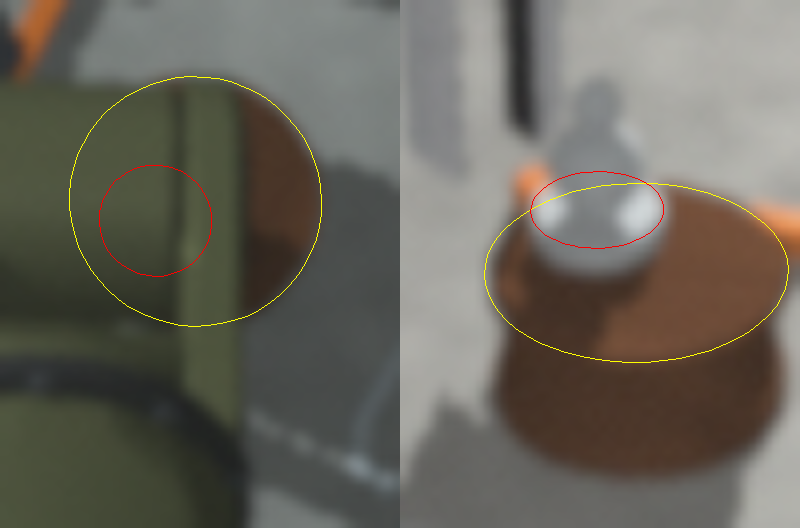

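The side view shows the kiwi untouched, with the fingertips behind it at upper left (510,130). I'll advance to just short of contact.

{"api": "send_rows", "payload": {
  "series": "0 -0.08 0 0.2 0 -0.4 -0.36;0 -0.08 0 0.2 0 -0.8 -0.36;0 -0.08 0 0.2 0 -1.2 -0.36;0 -0.08 0 0.2 0 -1.6 -0.36;0 -0.08 0 0.2 0 -2 -0.36;0 -0.08 0 0.2 0 -2.3 -0.36;0 -0.08 0 0.2 0 -2.6 -0.36;0 -0.08 0 0.2 0 -2.8 -0.36;0 -0.08 0 0.2 0 -2.9 -0.36;0 -0.08 0 0.2 0 -2.9 -0.36"
}}

```text
time_s: 3.73
ee_pos: [0.5328, -0.0228, 0.0574]
eef_rot: [-1.571, 0.0, 0.51]
force: [-0.5, -0.2, 0.9]
grip_width: 0.0299
```

```bash
cat > s.py <<'E'
from h import *
d=np.array([.488,-.873,0]);p=np.array([.5563,-.0647,.05])
plan(p-.024*d+[0,0,.007],np.radians(29.2))
E
python3 s.py
```

```text
t 3.7333 pos [ 0.5328 -0.0228  0.0574] rpy [-90.    0.   29.2] F [-0.48 -0.15  0.92] w 0.0299
turn [-0.    0.01 -0.  ] shift cm [ 0.01  0.04 -2.4 ]
```

{"api": "send_rows", "payload": {
  "series": "0 0 0 0 0 -0.15 -0.36;0 0 0 0 0 -0.3 -0.36;0 0 0 0 0 -0.45 -0.36;0 0 0 0 0 -0.6 -0.36;0 0 0 0 0 -0.75 -0.36;0 0 0 0 0 -0.9 -0.36;0 0 0 0 0 -1.05 -0.36;0 0 0 0 0 -1.2 -0.36;0 0 0 0 0 -1.3 -0.36;0 0 0 0 0 -1.3 -0.36"
}}

```text
time_s: 4.57
ee_pos: [0.5392, -0.0342, 0.0575]
eef_rot: [-1.571, -0.0, 0.51]
force: [-1.3, 0.5, 0.7]
grip_width: 0.03
```

```bash
cat >> s.py <<'E'
import sys
if len(sys.argv)>1:
    c=np.array(get_obs()['ee_pos'])+.024*d; c[2]=.064; print('pred kiwi off mm',((c-p)*1e3).round(1))
    crop(sys.argv[1],[(p,.05,(0,255,255)),(c,.022,(0,0,255)),(c-[0,0,.01],.022,(255,255,0))])
E
python3 s.py pics/c4.png
```

```text
t 4.5667 pos [ 0.5392 -0.0342  0.0575] rpy [-90.   -0.   29.2] F [-1.28  0.51  0.69] w 0.03
turn [0.   0.01 0.  ] shift cm [ 0.01  0.05 -1.1 ]
pred kiwi off mm [-5.4  9.5 14. ]
```

View pics/c4.png

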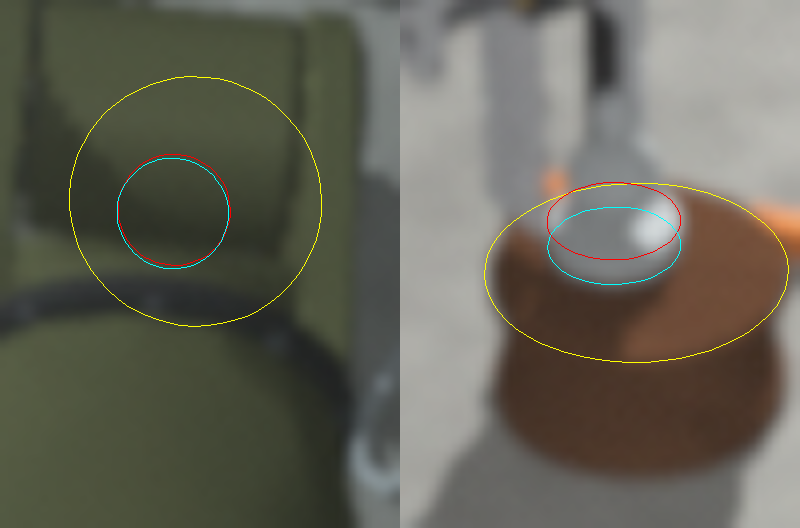

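The side view shows the kiwi upright and moving. Its disc lies on the predicted circle at about (614,245), so the cradle model holds. I'll push the remaining 11 mm, slowly.

{"api": "send_rows", "payload": {
  "series": "0 0 0 0 0 -0.15 -0.36;0 0 0 0 0 -0.3 -0.36;0 0 0 0 0 -0.45 -0.36;0 0 0 0 0 -0.6 -0.36;0 0 0 0 0 -0.72 -0.36;0 0 0 0 0 -0.84 -0.36;0 0 0 0 0 -0.94 -0.36;0 0 0 0 0 -1.02 -0.36;0 0 0 0 0 -1.06 -0.36;0 0 0 0 0 -1.06 -0.36"
}}

```text
time_s: 5.5
ee_pos: [0.5443, -0.0434, 0.0575]
eef_rot: [-1.571, -0.0, 0.511]
force: [0.6, 0.3, -0.3]
grip_width: 0.0302
```

```bash
python3 s.py
```

```text
t 5.5 pos [ 0.5443 -0.0434  0.0575] rpy [-90.   -0.   29.3] F [ 0.64  0.27 -0.33] w 0.0302
turn [0.   0.01 0.  ] shift cm [ 0.    0.05 -0.05]
```

{"api": "send_rows", "payload": {
  "series": "0 0 0 0 0 0.3 -0.36;0 0 0 0 0 1.2 -0.36;0 0 0 0 0 3 -0.36;0 0 0 0 0 6 -0.36;0 0 0 0 -2 9 -0.36;0 0 0 0 -4 12 -0.36;0 0 0 0 -6 15 -0.36;0 0 0 0 -8 18 -0.36;0 0 0 0 -9 21 -0.36;0 0 0 0 -9 23 -0.36"
}}

```text
time_s: 6.33
ee_pos: [0.4311, 0.1597, 0.1498]
eef_rot: [-1.572, -0.004, 0.512]
force: [1.1, -0.7, -0.0]
grip_width: 0.0302
```

```bash
python3 - <<'E'
from h import *
print(get_obs()['ee_pos'])
p=np.array([.5563,-.0647,.05]);c=p+[0,0,.014]
crop('pics/c5.png',[(p,.05,(0,255,255)),(c,.022,(0,0,255)),(c-[0,0,.01],.022,(255,255,0))])
E
```

```text
[0.43106847 0.15972709 0.1498298 ]
```

View pics/c5.png

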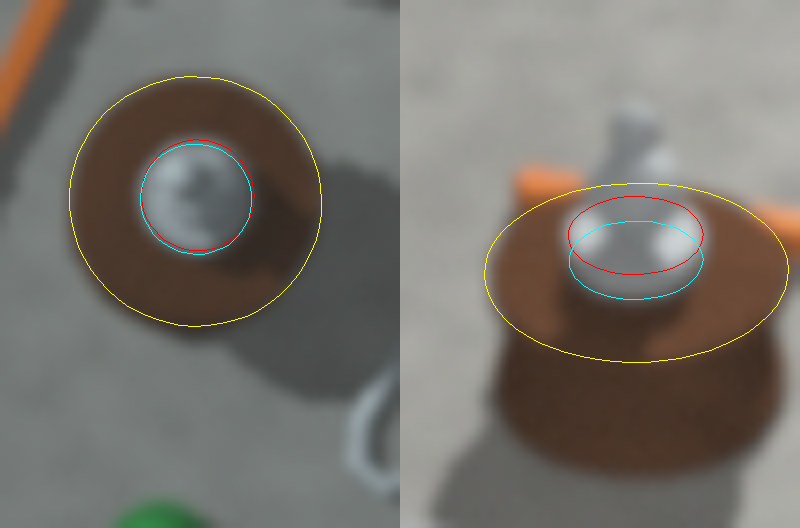

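The kiwi stands upright and looks concentric in both views: top disc at about (196,197), plinth at (195,200). Next I'll measure it numerically with a subpixel edge fit.

```bash
python3 - <<'E'
from h import *
from scipy.ndimage import map_coordinates
from scipy.optimize import least_squares
p0=np.array([.5563,-.0647])
ims={n:np.mean([camera(n).astype(float) for _ in range(4)],0) for n in('top','side')}
def edges(n,z,r,c,rng=.006):
    im=ims[n];f=(im[:,:,0]-im[:,:,2])/(im.sum(2)+15)  # brownness
    out=[]
    for a in np.radians(np.arange(0,360,10)):
        rr=np.linspace(r-rng,r+rng,61);P=np.c_[c[0]+rr*np.cos(a),c[1]+rr*np.sin(a),0*rr+z]
        q=proj(n,P);g=np.gradient(map_coordinates(f,[q[:,1],q[:,0]],order=3))
        i=np.abs(g).argmax(); 
        if 3<i<57 and abs(g[i])>.004: out.append((P[i],a))
    return out
def fit(E,r):
    X=np.array([e[0][:2] for e in E])
    s=least_squares(lambda v:np.hypot(*(X-v[:2]).T)-v[2],[*p0,r],loss='soft_l1',f_scale=.0005)
    return s.x,np.std(s.fun)*1e3
for n in ims:
    # visible-arc filter: near-side wall merges with plinth top edge; disc upper rim seen on far side, lower on near side
    cam=-np.array(camera_info(n)['R']).T@camera_info(n)['t'];b=np.arctan2(*(cam[:2]-p0)[::-1])
    far=lambda E:[e for e in E if np.cos(e[1]-b)<.1]
    near=lambda E:[e for e in E if np.cos(e[1]-b)>-.1]
    for nm,E,r in(('plinth far',far(edges(n,.05,.05,p0)),.05),('disc low near',near(edges(n,.054,.022,p0,.005)),.022),('disc up far',far(edges(n,.064,.022,p0,.005)),.022)):
        if len(E)>5:
            v,s=fit(E,r);print(n,nm,len(E),'off mm',((v[:2]-p0)*1e3).round(2),'r',(v[2]*1e3).round(2),'sd',s.round(2))
E
```

```text
top plinth far 17 off mm [-0.38 -0.27] r 47.96 sd 0.43
top disc low near 14 off mm [ 1.13 -1.51] r 26.15 sd 0.25
top disc up far 15 off mm [0.13 0.22] r 24.31 sd 0.22
side plinth far 6 off mm [-1.41  3.22] r 43.92 sd 1.26
side disc low near 12 off mm [-0.81 -3.07] r 22.93 sd 0.69
side disc up far 8 off mm [0.3  2.29] r 24.9 sd 0.2
```

```bash
python3 -c "
from station import *
print(hand_in(), get_obs()['time_s'])"
```

```text
the job is handed in; nothing more can be done
the job is handed in; nothing more can be done
```

The kiwi now stands upright and free in the middle of the plinth, and the job is handed in. It started about 19 mm off-centre. I slid it with two slow pushes on its foot rim, the fingers set 30 mm apart as a cradle and never closed on it. The fingers were then backed well clear. The arm took about 6.5 s, and the end-of-move force readings stayed around 1–2 N.

**Last checks:** The model circles for the plinth and the foot lined up in both camera views. In the top view, the edge fit put the kiwi within about 1 mm of the plinth's centre.

**What disagreed:** The half-arc fits were biased. The plinth's radius read 48 mm instead of 50, and the foot's about 24–26 mm instead of 22. The side-view fits differed from each other by several millimetres along the camera's line of sight, so I relied on the top view and the overlays. By eye, the side-view ledges suggested an offset of up to about 1.5 mm.

**Not checked at the end:** I did not look again at all of the pegs, hook and mallet. The fingertips were never planned lower than about 57 mm above the table, and I saw no sign of contact with them.

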